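# Suspension test of a woofer with check weights

## Robot

A 6-joint arm with a two-finger parallel gripper is mounted at the origin on the work surface. World frame = base frame: x ahead of the robot, y to its left, z up, the work surface at z = 0. Lengths are in m, angles in rad, forces in N, time in s.
With the tool pointing down it reaches from about 0.3 to 0.875 m from the base axis. Payload 6.4 kg.
Tool frame: the origin (TCP) lies between the finger pads; the fingertips stand env.tcp_to_tips ahead of it and the grasp point (between the pads) lies 11 mm behind it (env.tcp_to_tips is the distance from the TCP to the fingertips, in m); z points along the fingers, y is the line along which they close (so a half turn about z gives the same grasp; the last joint's range is limited). The gripper opens to 88 mm and grips with 3 to 60 N. Pads are 18 mm wide; open, the fingers measure 123 mm over their backs; the gripper's body (75 mm by 187 mm) begins 45 mm behind the grasp point.
Start: joints at [-1.339, 0.181, 1.607, -0, 1.354, -0.206], TCP at [0.244, -0.521, 0.217] pointing down, gripper open.
Joint ranges: [-2.99, 2.99], [-0.89, 2.07], [0.3, 2.58], [-1.14, 4.28], [0, 2.63], [-3.12, 3.12]. Speed limits (rad/s): [2.57, 2.57, 3.01, 3.14, 3.14, 3.14].

## Interface

Orientations are given as a rotation vector (axis times angle).
In Python, from rig import readout, vision, env gives the robot as it stands.
- The arm moves only by the tool step_arm, never from a script. Its argument "series" is a list of rows, each a list of 7 numbers: the shift along the tool's x, y, z in mm, then the turn, a rotation vector about the tool's x, y, z in rad, then the finger opening in mm, from 0 to 88.1. In form: [[tx, ty, tz, ax, ay, az, gripper], ...]. A call has 1 to 20 rows; each row is the pose to reach, as a shift and turn from the pose commanded when the call began, along the tool's axes at that moment; what a row does not reach only later rows make up. A row lasts 1/8 s, in which the tool goes at most 62.5 mm and 10.7 degrees, less where a joint would pass 70% of its speed; a pose out of reach is approached as far as the arm can. A call with a gripper value outside its range is refused whole. The fingers move at their own pace and stop on an object; "squeeze" is the grip in N (left out, the last holds). Time passes only in rows, so rows that repeat a pose let the fingers close. It gives the time, the measured TCP pose, the force, the opening and the grip force at its end, in the units of the state.
- readout.observe(): the state, without advancing time (a new reading comes with each control period).
- vision.read_camera(name): name is "scene" or "top" or "wrist"; returns a dict with "pixels" (480x640x3 uint8, red, green, blue), "fx", "fy", "cx", "cy" (pixels), "k1" (the pictures are not rectified: a ray, as slopes to the right and down, at radius r is drawn at 1 + k1 r^2 times it, then the intrinsics apply), "view" (4x4, takes a point from world to camera coordinates). Camera axes: x right, y down, z forward; pixel columns grow to the right and rows downward; lengths in m; the calibration is good to about 2 mm. A picture is of the moment at which its call begins. There is no depth.
- env.job_done(): hands the job in; it is judged then, once.
The state is a dict: "clock": time; "joint_positions": joint angles; "qd": joint speeds; "joint_torque": joint torques, N m; "position": TCP position; "ee_rot": TCP orientation; "contact_force": force on the tool from outside, world axes, zero at the start; "torque": the same for the moment, N m; "gripper_width": finger opening in m; "gripper_force": force on a finger pad.
Only numpy, scipy, OpenCV 4.12 (cv2) and the standard library are available. Lean on these libraries where they do the work, as an engineer would, in place of code of your own. Each camera call takes 0.05 s, during which the arm holds its last target. There are 200 camera calls.

## Task

Run the suspension test on the woofer in the jig: turn the meter's selector to its two-dot range, then take the check weights on the bench one after another from the smallest to the largest, lowering each gently onto the middle of the loading pan and letting it stand there alone, with your hand off it, for two seconds before you take it off again. Leave the selector there until the last weight is off the pan; at the end every weight stands upright in the weight tray, the selector is back at its off mark (the ring), and nothing else on the bench has been shifted.

Things in the scene. Friction and masses are not known exactly. Their poses are not given: they have to be found in the camera images.
- w1: smallest of the four check weights (absent in some starts): plain turned steel, standing upright; from below a flat disc of diameter 50 and height 15, a neck of diameter 13 and height 16, and a round head of diameter 22 and height 16; 47 high in all, 300 g; easily lifted by the head. Origin at the centre of its underside, z up its axis.
- w2: second smallest of the four check weights (absent in some starts): plain turned steel, standing upright; from below a flat disc of diameter 60 and height 16, a neck of diameter 15 and height 16, and a round head of diameter 25 and height 18; 50 high in all, 450 g; easily lifted by the head. Origin at the centre of its underside, z up its axis.
- w3: second largest of the four check weights (absent in some starts): plain turned steel, standing upright; from below a flat disc of diameter 70 and height 18, a neck of diameter 17 and height 16, and a round head of diameter 28 and height 20; 54 high in all, 650 g; easily lifted by the head. Origin at the centre of its underside, z up its axis.
- w4: largest of the four check weights (absent in some starts): plain turned steel, standing upright; from below a flat disc of diameter 80 and height 20, a neck of diameter 18 and height 16, and a round head of diameter 30 and height 22; 58 high in all, 900 g; easily lifted by the head. Origin at the centre of its underside, z up its axis.
- jig: round test jig, diameter 220, fixed, holding a black woofer face up (basket rim 86 above the bench), with a loading pan on its cone. Origin under its centre, on the pan's axis; z up. A grey sensor block 30 (x) by 50 (y), 100 high, stands at its +x side, centred 122 from the axis.
- pan (a point): centre of the top face of the loading pan: a flat round aluminium disc, diameter 140, 6 thick, no rim, with fine turned rings of diameter 64 and 136. Its top is 112 above the bench when empty; z up. It rides on the cone's suspension: straight down 1 mm per 1.4 N (6.3 mm under the largest weight), 18 mm at most.
- cone (a joint): how far the pan is pressed down, m: 0 when empty, 0.018 at the stop; beyond 0.0145 the suspension is overstretched.
- tray: the weight tray: flat aluminium tray lined with dark rubber, 280 (x) by 120 (y), floor 6 above the bench, rim 5 wide and 12 high; fixed. Origin at the centre of its underside, x along its length.
- sel (a joint): angle of the meter's selector, rad, growing clockwise seen from above; it clicks into four detents: 0 = ring mark (off), 0.6 = one dot, 1.2 = two dots, 1.8 = three dots. Released between detents it springs into the nearest one; pushing it over a click takes about 0.05 N m.
- meter: grey meter box, 150 (x) by 160 (y), 58 high, fixed, origin under its centre; the selector sits on its top, 15 from the centre towards -x.
- sel_grip (a point): point on the selector's axis at the height to grip it, 91 above the bench. The selector is a black bar knob on a round skirt (diameter 60); its upright bar is 56 long, 14 wide, from 71 to 101 above the bench. x of this frame runs along the bar to the end with the white pointer line; z up. The frame turns with the knob.
- mark_off (a point): the ring mark on the meter box beside the selector, off; the pointer is at it when it lies on the line from the selector's axis to it (46 from the axis).
- mark_two (a point): the middle of the two-dot mark on the meter box, likewise.
- dustcaps: bystander: stack of small black dust caps, diameter 54, 27 high; origin under its centre. Not to be moved.
- tape: bystander: roll of paper tape lying flat, diameter 68, 19 high; origin under its centre. Not to be moved.
- coil: bystander: copper voice coil standing on end, diameter 38, 32 high; origin under its centre. Not to be moved.
- glue1: bystander: white squeeze bottle, diameter 62, 160 high to the nozzle tip; origin under its centre. Not to be moved.
- driver: bystander: screwdriver lying flat, 200 long, black handle; origin under the middle of its length. Not to be moved.

How it is judged:
On the way, in this order (a step that is already met when the one before it is completed fails the run):
1. the selector stands at the two-dot mark, released (value of joint sel between 1.08 and 1.32 rad and contact force between the fingers and meter below 0.1 N), for 0.3 s.
2. the smallest weight (if present) stands alone and released on the middle of the pan (within 10 mm) (horizontal distance between w1 and pan below 0.01 m and z of w1 in the frame of pan between -0.004 and 0.004 m and angle between w1's own z axis and vertical below 0.08 rad and linear speed of w1 below 0.02 m/s and contact force between the fingers and w1 below 0.1 N and horizontal distance between w1 and w2 above 0.09 m and horizontal distance between w1 and w3 above 0.09 m and horizontal distance between w1 and w4 above 0.09 m), for 1.5 s.
3. the second smallest weight (if present) stands alone and released on the middle of the pan (within 10 mm) (horizontal distance between w2 and pan below 0.01 m and z of w2 in the frame of pan between -0.004 and 0.004 m and angle between w2's own z axis and vertical below 0.08 rad and linear speed of w2 below 0.02 m/s and contact force between the fingers and w2 below 0.1 N and horizontal distance between w2 and w1 above 0.09 m and horizontal distance between w2 and w3 above 0.09 m and horizontal distance between w2 and w4 above 0.09 m), for 1.5 s.
4. the second largest weight (if present) stands alone and released on the middle of the pan (within 10 mm) (horizontal distance between w3 and pan below 0.01 m and z of w3 in the frame of pan between -0.004 and 0.004 m and angle between w3's own z axis and vertical below 0.08 rad and linear speed of w3 below 0.02 m/s and contact force between the fingers and w3 below 0.1 N and horizontal distance between w3 and w1 above 0.09 m and horizontal distance between w3 and w2 above 0.09 m and horizontal distance between w3 and w4 above 0.09 m), for 1.5 s.
5. the largest weight (if present) stands alone and released on the middle of the pan (within 10 mm) (horizontal distance between w4 and pan below 0.01 m and z of w4 in the frame of pan between -0.004 and 0.004 m and angle between w4's own z axis and vertical below 0.08 rad and linear speed of w4 below 0.02 m/s and contact force between the fingers and w4 below 0.1 N and horizontal distance between w4 and w1 above 0.09 m and horizontal distance between w4 and w2 above 0.09 m and horizontal distance between w4 and w3 above 0.09 m), for 1.5 s.
At the end, for the whole second after the job is handed in: every weight present stands upright (within 0.08 rad), at rest, on the floor of the tray; the selector is at the off mark (within 0.12 rad); the pan is empty (x of w1 in the frame of tray between -0.125 and 0.125 m and y of w1 in the frame of tray between -0.047 and 0.047 m and z of each of w1, w2, w3, w4 in the frame of tray below 0.01 m and angle between each of w1, w2, w3, w4's own z axis and vertical below 0.08 rad and linear speed of each of w1, w2, w3, w4 below 0.02 m/s and x of w2 in the frame of tray between -0.125 and 0.125 m and y of w2 in the frame of tray between -0.047 and 0.047 m and x of w3 in the frame of tray between -0.125 and 0.125 m and y of w3 in the frame of tray between -0.047 and 0.047 m and x of w4 in the frame of tray between -0.125 and 0.125 m and y of w4 in the frame of tray between -0.047 and 0.047 m and value of joint sel between -0.12 and 0.12 rad and value of joint cone below 0.001 m); the robot touches nothing.
It fails at once if the pan is loaded while the selector is not at the two-dot mark (value of joint cone above 0.0015 m and not (value of joint sel between 0.95 and 1.45 rad)).
It fails at once if the pan pressed down more than 14.5 mm (suspension overstretched) (value of joint cone above 0.0145 m).
It fails at once if a bystander (dustcaps, tape, coil, glue1, driver) shifted more than 40 mm (distance of any of dustcaps, tape, coil, glue1, driver from where it was at the start of the episode above 0.04 m).
Of w1, w2, w3, w4 only 2 to 3 are there at a start; the rules pass over those that are not, and their reading is None.
At some moment in a run one of w1, w2, w3, w4 may be knocked a few centimetres aside while the robot is not near it.
It also fails if it takes over 210 s, if anything falls off the work surface, if the arm or the gripper's body presses on something with over 40 N, if the wrist force passes 120 N, or if a joint passes its speed limit or range.

## Working session

There is one attempt and no reset: what is moved stays moved. The work goes in short steps, Python scripts to look and compute and a tool call to move; the robot and the scene stay as the last step left them, time stands still between calls to the robot, and variables do not carry over. Pictures are saved under pics/ and viewed, at most 14 in all, crops included, and the job is handed in when it is done.

Besides the shell and the picture viewer there is one more tool, called after "Call:" by a JSON object that holds its "fn" and its "kwargs". step_arm: Moves the arm, as the interface text tells. Its arguments: {"type":"object","properties":{"series":{"type":"array","items":{"type":"array","items":{"type":"number"}}},"squeeze":{"type":"number"}},"required":["series"]}

```bash
mkdir -p pics; ls
cat > h.py <<'E'
import numpy as np, cv2
from rig import readout, vision, env
def cam(n):
    c=vision.read_camera(n); np.savez(f'/tmp/{n}.npz',**{k:np.asarray(v) for k,v in c.items()}); return c
def load(n): return dict(np.load(f'/tmp/{n}.npz'))
def save(c,f): cv2.imwrite('pics/'+f,np.asarray(c['pixels'])[:,:,::-1])
def ray(c,u,v):
    x=(u-c['cx'])/c['fx'];y=(v-c['cy'])/c['fy'];a,b=x,y
    for _ in range(20):
        s=1+c['k1']*(a*a+b*b);a,b=x/s,y/s
    V=np.asarray(c['view']);R=V[:3,:3];return -R.T@V[:3,3],R.T@np.array([a,b,1.])
def at(c,u,v,z):
    o,d=ray(c,u,v);return o+d*(z-o[2])/d[2]
def proj(c,p):
    V=np.asarray(c['view']);q=V[:3,:3]@np.asarray(p)+V[:3,3];a,b=q[:2]/q[2];s=1+c['k1']*(a*a+b*b)
    return np.array([c['fx']*a*s+c['cx'],c['fy']*b*s+c['cy']])
E
python3 - <<'E'
from h import *
for n in('top','scene'):
    c=cam(n);save(c,n+'0.png');print(n,c['fx'],c['k1'],ray(c,320,240))
s=readout.observe();print(s,env.tcp_to_tips)
E
```

```text
pics
top 550.1567365098857 -0.14677452480666572 (array([ 0.42548704, -0.05991056,  1.21008167]), array([ 0.08501428,  0.01773551, -0.99641372]))
scene 440.69296174336046 -0.021676675432688253 (array([ 0.95537637, -0.47374261,  0.76337125]), array([-0.47524734,  0.47709296, -0.73927956]))
{'clock': 0.1, 'joint_positions': array([-1.33927987e+00,  1.81424787e-01,  1.60784914e+00,  7.77977633e-06,
        1.35380871e+00, -2.06341470e-01]), 'qd': array([ 3.29436374e-04, -2.61579149e-03, -1.44481800e-03,  1.35616184e-05,
        8.89990310e-04,  7.78779753e-04]), 'joint_torque': array([ 4.62262506e-04, -4.34820628e+01, -3.42692792e+01,  7.04705226e-02,
        3.41177895e-02, -2.91740605e-05]), 'position': array([ 0.24368286, -0.52027369,  0.2162523 ]), 'ee_rot': array([-3.06515096e+00, -6.81978346e-01,  1.75205915e-05]), 'contact_force': array([ 0.18685241,  0.50288931, -0.41233898]), 'torque': array([-0.03093577, -0.00786306, -0.00244487]), 'gripper_force': 0.0, 'gripper_width': 0.08815047881293833} 0.008
```

View pics/top0.png

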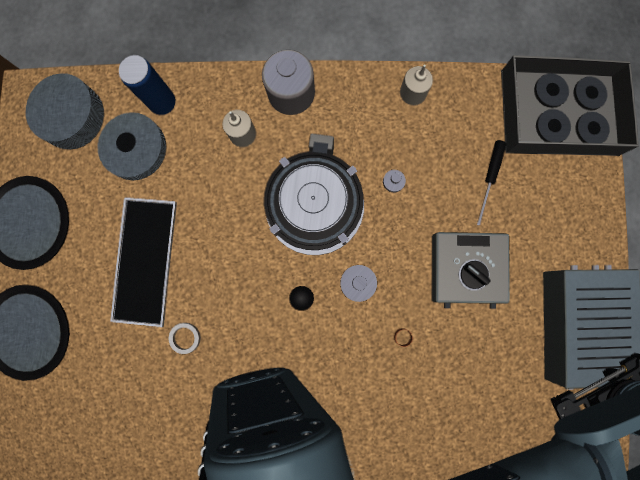

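View pics/scene0.png

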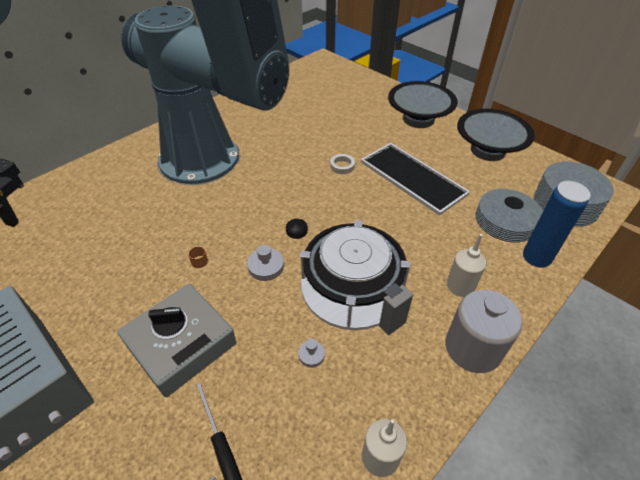

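The top picture shows the pan at about (313,198) with the sensor block above it. A small weight is at (394,181), a large one at (359,283), the meter knob at (475,275) and the tray around (144,262). I'll measure sizes next.

Run:
```python
from h import *
c=load('top');im=c['pixels'][:,:,::-1]
a=cv2.resize(im[225:310,425:520],None,fx=6,fy=6,interpolation=cv2.INTER_CUBIC)
b=cv2.resize(im[160:310,330:420],None,fx=3.4,fy=3.4,interpolation=cv2.INTER_CUBIC)
o=np.zeros((510,570+306,3),np.uint8);o[:510,:570]=a;o[:b.shape[0],570:570+b.shape[1]]=b[:510]
cv2.imwrite('pics/crop1.png',cv2.resize(o,(800,466)))
for n,u,v,z in[('pan',313,198,.112),('small head',394.5,178.5,.047),('big head',360,282,.058),('sel',475,275,.101),
 ('box',433,234,.058),('box',509,233,.058),('box',433,303,.058),('box',509,302,.058),
 ('tray',124.5,199,.012),('tray',175,201.5,.012),('tray',162,326,.012),('tray',112,321,.012)]:
    print(n,at(c,u,v,z).round(4))
for n,u0,u1,v,z in[('small',383,406,181,.015),('big',340,378,283,.018)]:
    print(n,np.linalg.norm(at(c,u0,v,z)-at(c,u1,v,z)))
```

```text
pan [ 0.6043 -0.0258  0.112 ]
small head [ 0.6579 -0.1989  0.047 ]
big head [ 0.436  -0.1233  0.058 ]
sel [ 0.4495 -0.3552  0.101 ]
box [ 0.5371 -0.2781  0.058 ]
box [ 0.5396 -0.4428  0.058 ]
box [ 0.3921 -0.2763  0.058 ]
box [ 0.393  -0.4394  0.058 ]
tray [0.6188 0.403  0.012 ]
tray [0.6127 0.2855 0.012 ]
tray [0.337  0.3075 0.012 ]
tray [0.3455 0.4225 0.012 ]
small 0.05103397507680423
big 0.08217744271390054
```

View pics/crop1.png

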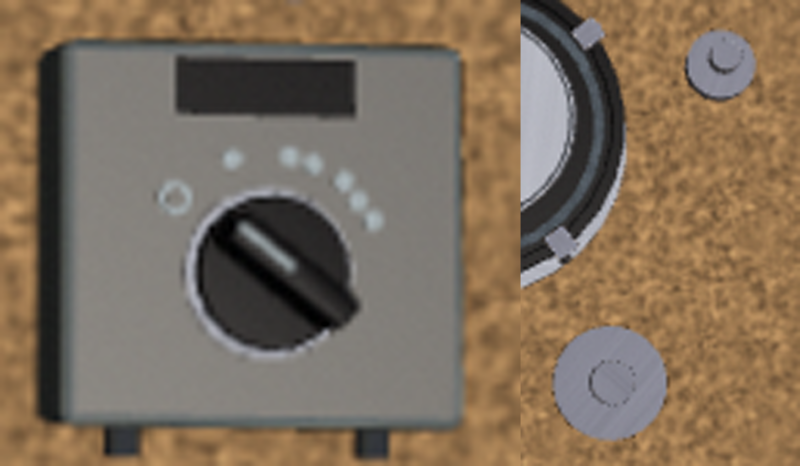

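Two weights are present, with discs of about 51 and 82 mm, so they are w1 and w4. The pointer is at the ring. I'll work out the grip poses.

```bash
cat >> h.py <<'E'
def tool():
    from scipy.spatial.transform import Rotation as R
    s=readout.observe();return np.array(s['position']),R.from_rotvec(s['ee_rot']),s
def go(p,psi):
    """shift (mm, tool axes) and yaw (rad) to TCP p with tool x at yaw psi(deg), tool down"""
    from scipy.spatial.transform import Rotation as R
    q,r,s=tool();x=r.as_matrix()[:,0];cur=np.degrees(np.arctan2(x[1],x[0]))
    d=(cur-psi+180)%360-180
    print('pos',q.round(4),'yaw',cur.round(1),'q6',s['joint_positions'][5].round(2),'shift',(r.inv().apply(np.array(p)-q)*1000).round(1),'az',np.radians(d).round(3),
      'tilt',(r.as_matrix()[:2,2]).round(4))
E
python3 - <<'E'
from h import *
c=load('top');im=c['pixels']
k=5.479
ax=at(c,425+271/k,225+270/k,.066);print('skirt axis',ax.round(4))
A=np.array([.4505,-.357,0])
for n,u,v in[('ring',175,197),('one',233,158),('two',302,160),('three',361,201)]:
    p=at(c,425+u/k,225+v/k,.058)
    for a in(ax,): print(n,p.round(4),np.linalg.norm((p-a)[:2]).round(4),np.degrees(np.arctan2(*(p-a)[1::-1])).round(1))
# circle-ish centres by segmentation
import itertools
g=cv2.cvtColor(im,cv2.COLOR_RGB2HSV)
for n,u,v,r,z in[('w1disc',394,181,16,.015),('w4disc',359,283,24,.020),('pan',313,198,40,.112)]:
    m=(g[v-r:v+r,u-r:u+r,1]<60)&(g[v-r:v+r,u-r:u+r,2]>90)
    m=m.astype(np.uint8);nn,l,st,ce=cv2.connectedComponentsWithStats(m);i=1+np.argmax(st[1:,4]);cs,_=cv2.findContours((l==i).astype(np.uint8),cv2.RETR_EXTERNAL,cv2.CHAIN_APPROX_NONE)
    (x,y),rr=cv2.minEnclosingCircle(max(cs,key=cv2.contourArea));print(n,at(c,u-r+x,v-r+y,z).round(4),rr,(x+u-r,y+v-r))
go([.4505,-.357,.20],50)
E
```

```text
skirt axis [ 0.4517 -0.3634  0.066 ]
ring [ 0.4801 -0.3283  0.058 ] 0.0451 51.0
one [ 0.4951 -0.3514  0.058 ] 0.045 15.5
two [ 0.4944 -0.3785  0.058 ] 0.0452 -19.6
three [ 0.4785 -0.4016  0.058 ] 0.0466 -55.0
w1disc [ 0.6605 -0.202   0.015 ] 11.107677459716797 (394.2096767425537, 180.20967769622803)
w4disc [ 0.4345 -0.122   0.02  ] 18.453723907470703 (358.40322494506836, 282.8629035949707)
pan [ 0.6043 -0.0253  0.112 ] 34.517269134521484 (312.7142562866211, 197.99033737182617)
pos [ 0.2437 -0.5203  0.2163] yaw 25.1 q6 -0.21 shift [256.5 -60.2  16.4] az -0.435 tilt [-0.0003  0.0015]
```

Call:
{"fn": "step_arm", "kwargs": {"series": [[0,0,-55,0,0,0,60],[20,-20,-60,0,0,-0.1,60],[75,-40,-60,0,0,-0.2,50],[130,-55,-50,0,0,-0.35,50],[190,-55,-40,0,0,-0.45,50],[245,-55,-20,0,0,-0.45,50],[255,-55,-4,0,0,-0.45,50],[255,-55,-4,0,0,-0.45,50],[255,-55,-4,0,0,-0.45,50]]}}

```text
clock: 1.23
position: [0.4504, -0.3639, 0.2214]
ee_rot: [2.838, 1.347, -0.001]
contact_force: [-0.0, 0.6, -0.3]
gripper_width: 0.0498
gripper_force: 0.0
```

Run:
```python
from h import *
go([.4515,-.362,.082],51)
for n in('wrist','top'):
    c=cam(n);save(c,n+'1.png')
c=load('wrist');print(ray(c,320,240))
for p in([.4515,-.362,.101],[.4801,-.3283,.058],[.4944,-.3785,.058],[.6043,-.0253,.112]): print(proj(c,p))
```

```text
pos [ 0.4504 -0.3639  0.2214] yaw 50.8 q6 -0.2 shift [  2.2  -0.4 139.4] az -0.004 tilt [-0.0003 -0.0005]
(array([ 0.49601649, -0.30779263,  0.38752797]), array([-0.17245607, -0.20029345, -0.96458924]))
[322.23618854 230.26298803]
[323.25586649 171.7042838 ]
[369.18378452 204.36165787]
[ 158.2666508  -368.64034896]
```

View pics/wrist1.png

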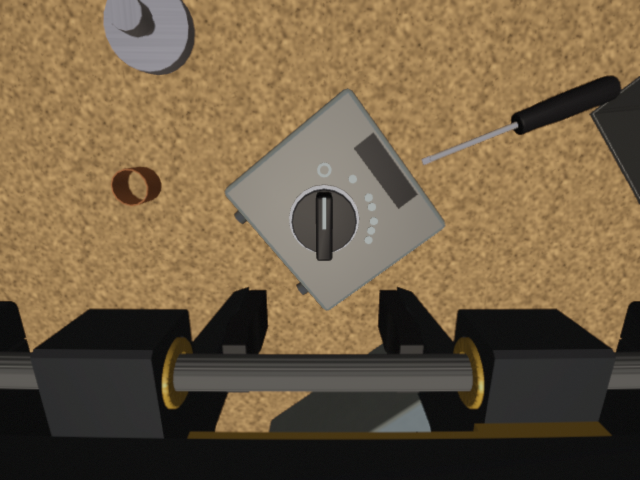

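The wrist view shows the bar upright at (324,227) and the ring at (324,170), which matches the predictions. I'll descend, grip and turn clockwise.

Call:
{"fn": "step_arm", "kwargs": {"series": [[4,1,55,0,0,0,50],[4,1,110,0,0,0,50],[4,1,130,0,0,0,50],[4,1,139,0,0,0,50],[4,1,139,0,0,0,50],[4,1,139,0,0,0,0],[4,1,139,0,0,0,0],[4,1,139,0,0,0,0],[4,1,139,0,0,0,0],[4,1,139,0,0,0,0]], "squeeze": 15}}

```text
clock: 2.58
position: [0.4548, -0.3603, 0.0821]
ee_rot: [2.837, 1.349, 0.0]
contact_force: [0.5, 0.5, -0.1]
gripper_width: 0.0021
gripper_force: 0.0
```

Call:
{"fn": "step_arm", "kwargs": {"series": [[0,0,0,0,0,0.15,0],[0,0,0,0,0,0.3,0],[0,0,0,0,0,0.45,0],[0,0,0,0,0,0.6,0],[0,0,0,0,0,0.75,0],[0,0,0,0,0,0.9,0],[0,0,0,0,0,1.05,0],[0,0,0,0,0,1.2,0],[0,0,0,0,0,1.22,0],[0,0,0,0,0,1.22,0],[0,0,0,0,0,1.22,0],[0,0,0,0,0,1.22,40],[0,0,0,0,0,1.22,40],[0,0,0,0,0,1.22,40],[0,0,-60,0,0,1.22,40],[0,0,-120,0,0,1.22,40],[0,0,-140,0,0,1.22,40],[0,0,-140,0,0,1.22,40]]}}

```text
clock: 4.82
position: [0.4556, -0.3613, 0.2242]
ee_rot: [3.095, -0.519, 0.005]
contact_force: [-0.3, 0.4, 0.0]
gripper_width: 0.04
gripper_force: 0.0
```

Run:
```python
from h import *
go([.6585,-.200,.20],0)
for n in('wrist','top'):
    c=cam(n);save(c,n+'2.png')
a=load('wrist')['pixels'][100:340,200:440];b=load('top')['pixels']
o=np.hstack([cv2.resize(a,(240,240)),cv2.resize(b,(560,420))[:240]]) if 0 else None
big=np.zeros((420,800,3),np.uint8);big[:240,:240]=a;big[:,240:]=cv2.resize(b,(560,420));cv2.imwrite('pics/v2.png',big[:,:,::-1])
```

```text
pos [ 0.4556 -0.3613  0.2242] yaw -19.0 q6 1.03 shift [ 139.2 -218.7   24.2] az -0.332 tilt [ 0.0029 -0.0035]
```

View pics/v2.png

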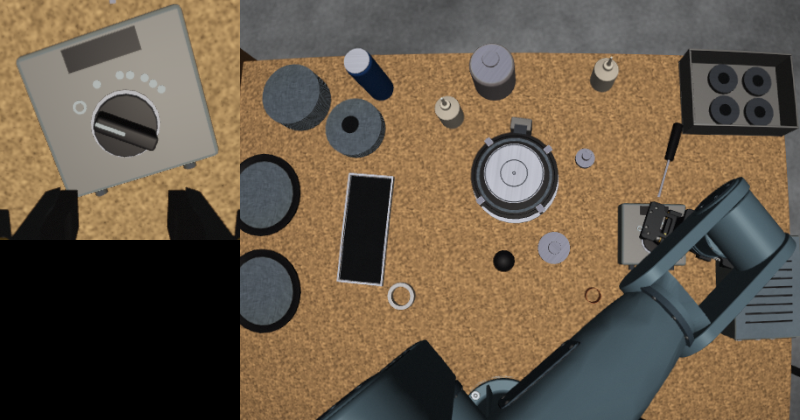

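The fingers closed to 2 mm without catching the bar, and the knob is still at the ring. I need to find out why.

Run:
```python
from h import *
c=load('wrist');q,r,s=tool()
for d in([0,0,0],[0,0,.008],[0,.02,.008],[0,-.02,.008],[0,0,-.011]): print(d,proj(c,q+r.apply(d)).round(1))
axis=[.4555,-.3613,.101];print('axis',proj(c,[.4525,-.3615,.101]))
# hypoth: project the marks/knob in top view for current
t=load('top');print('top tcp',proj(t,q))
im=c['pixels'].copy();cv2.imwrite('pics/w3.png',im[:,:,::-1])
```

```text
[0, 0, 0] [321.5 290.8]
[0, 0, 0.008] [321.5 284.9]
[0, 0.02, 0.008] [358.8 284.9]
[0, -0.02, 0.008] [284.2 284.9]
[0, 0, -0.011] [321.5 299.8]
axis [324.06941605 235.2715772 ]
top tcp [494.60217385 270.86334204]
```

View pics/w3.png

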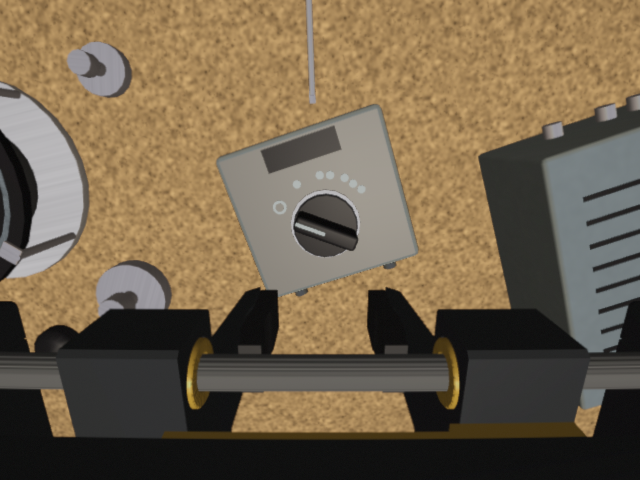

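Run:
```python
from h import *
q,r,s=tool();w=load('wrist')
C=[at(w,*p,.058) for p in((218,160),(380,106),(418,253),(272,296))]
print([np.linalg.norm(C[i]-C[(i+1)%4]).round(4) for i in range(4)],np.mean(C,0))
c=cam('scene');im=c['pixels'].copy()[:,:,::-1].copy()
u,v=proj(c,q).astype(int);print(u,v)
x0,y0=max(u-100,0),max(v-100,0);k=4
cr=cv2.resize(im[y0:y0+150,x0:x0+200],None,fx=k,fy=k,interpolation=cv2.INTER_CUBIC)
for y in(.02,-.02):
    for z,col in((.008,(0,0,255)),(-.011,(0,255,0)),(-.032,(255,0,0))):
        p=(proj(c,q+r.apply([0,y,z]))-[x0,y0])*k;cv2.circle(cr,tuple(p.astype(int).tolist()),4,col,-1)
cv2.imwrite('pics/s3.png',cr)
```

```text
[np.float64(0.1526), np.float64(0.1415), np.float64(0.1514), np.float64(0.1411)] [ 0.46785269 -0.36486143  0.058     ]
146 268
```

View pics/s3.png

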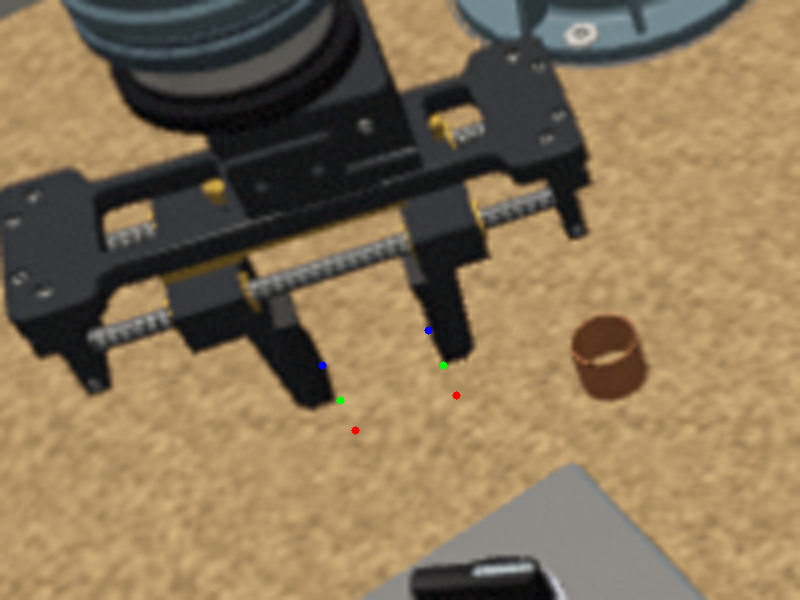

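The scene view shows the tips about 20 mm above the point the reported pose implies. The wrist view also renders the meter about 5% too small. So reported z looks biased low, and I'll quantify it with PnP.

Run:
```python
from h import *
w=load('wrist');t=load('top')
K=np.array([[w['fx'],0,w['cx']],[0,w['fy'],w['cy']],[0,0,1]],float);D=np.array([w['k1'],0,0,0],float)
cx,cy=.4665,-.362
W=[(cx+.075,cy+.08,.058),(cx+.075,cy-.08,.058),(cx-.075,cy-.08,.058),(cx-.075,cy+.08,.058)]
print('top proj corners',[proj(t,p).round(1) for p in W])
print('wrist centre stored',ray(w,320,240)[0].round(4))
for nm,px in(('w3',[(218,160),(380,106),(418,253),(272,296)]),('w1',[(347,90),(444,225),(328,308),(226,190)])):
    px=np.array(px,float)
    ok,rv,tv=cv2.solvePnP(np.array(W),px,K,D);R=cv2.Rodrigues(rv)[0]
    pr=cv2.projectPoints(np.array(W),rv,tv,K,D)[0][:,0]
    # camera centre with the stored rotation kept (w3 only)
    print(nm,'centre',(-R.T@tv).ravel().round(4),'err',np.abs(pr-px).max().round(1),'zdir',R[2].round(3))
print('stored zdir',w['view'][2,:3].round(3))
```

```text
top proj corners [array([434.8, 231.9]), array([508.6, 232.1]), array([510.2, 302.7]), array([435.7, 303.3])]
wrist centre stored [ 0.5231 -0.3837  0.3906]
w3 centre [ 0.5355 -0.3841  0.4066] err 0.5 zdir [-0.29   0.091 -0.953]
w1 centre [ 0.4991 -0.3125  0.4099] err 1.5 zdir [-0.185 -0.197 -0.963]
stored zdir [-0.261  0.087 -0.961]
```

Call:
{"fn": "step_arm", "kwargs": {"series": [[-3,2,0,0,0,-0.18,45],[-3,2,0,0,0,-0.36,45],[-3,2,0,0,0,-0.54,45],[-3,2,0,0,0,-0.72,45],[-3,2,40,0,0,-0.9,45],[-3,2,80,0,0,-1.08,45],[-3,2,120,0,0,-1.22,45],[-3,2,140,0,0,-1.22,45],[-3,2,150,0,0,-1.22,45],[-3,2,158,0,0,-1.22,45],[-3,2,158,0,0,-1.22,45],[-3,2,158,0,0,-1.22,0],[-3,2,158,0,0,-1.22,0],[-3,2,158,0,0,-1.22,0],[-3,2,158,0,0,-1.22,0]], "squeeze": 15}}

```text
clock: 6.85
position: [0.4527, -0.3627, 0.0647]
ee_rot: [2.833, 1.347, 0.003]
contact_force: [5.7, -3.9, -3.8]
gripper_width: 0.0134
gripper_force: 15.0
```

The bar is gripped at 13.4 mm. Now turning.

Call:
{"fn": "step_arm", "kwargs": {"series": [[0,1,0,0,0,0.15,0],[0,1,0,0,0,0.3,0],[0,1,0,0,0,0.45,0],[0,1,0,0,0,0.6,0],[0,1,0,0,0,0.75,0],[0,1,0,0,0,0.9,0],[0,1,0,0,0,1.05,0],[0,1,0,0,0,1.2,0],[0,1,0,0,0,1.22,0],[0,1,0,0,0,1.22,0],[0,1,0,0,0,1.22,0]]}}

```text
clock: 8.22
position: [0.453, -0.3633, 0.0647]
ee_rot: [3.096, -0.516, 0.004]
contact_force: [3.6, -3.9, -2.1]
gripper_width: 0.014
gripper_force: 15.0
```

Call:
{"fn": "step_arm", "kwargs": {"series": [[0,0,0,0,0,0,40],[0,0,0,0,0,0,40],[0,0,0,0,0,0,40],[0,0,0,0,0,0,40],[0,0,-60,0,0,0,40],[0,0,-120,0,0,0,40],[0,0,-150,0,0,0,40],[0,0,-150,0,0,0,40],[0,0,-150,0,0,0,40]]}}

```text
clock: 9.35
position: [0.4514, -0.3612, 0.2124]
ee_rot: [-3.097, 0.519, 0.003]
contact_force: [-0.3, -0.2, -0.5]
gripper_width: 0.0397
gripper_force: 0.0
```

Run:
```python
from h import *
go([.6585,-.200,.20],0)
a=cam('wrist');b=cam('top')['pixels'];a=a['pixels']
big=np.zeros((450,800,3),np.uint8);big[:,:400]=cv2.resize(a[100:325,220:420],(400,450));big[:360,400:]=cv2.resize(b[150:330,280:480],(400,360));cv2.imwrite('pics/v4.png',big[:,:,::-1])
```

```text
pos [ 0.4514 -0.3612  0.2124] yaw -19.0 q6 1.02 shift [ 143.2 -219.9   12.4] az -0.332 tilt [-0.0014  0.0017]
```

View pics/v4.png

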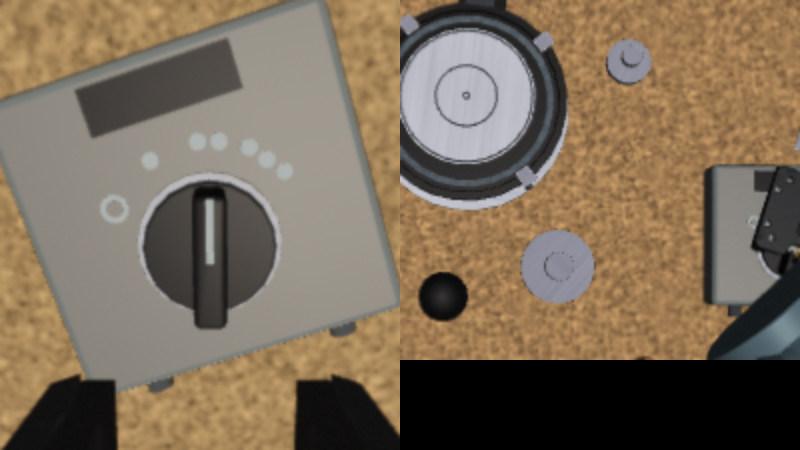

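The selector stands at the two dots, released. Both weights are still in place, so I move over w1.

Call:
{"fn": "step_arm", "kwargs": {"series": [[20,-30,0,0,0,-0.18,50],[40,-60,0,0,0,-0.36,50],[60,-90,0,0,0,-0.54,50],[80,-120,0,0,0,-0.72,50],[100,-150,0,0,0,-0.9,50],[120,-180,0,0,0,-1.08,50],[135,-200,0,0,0,-1.26,50],[145,-219,0,0,0,-1.44,50],[145,-219,0,0,0,-1.62,50],[145,-219,40,0,0,-1.8,50],[145,-219,80,0,0,-1.9,50],[145,-219,122,0,0,-1.9,50],[145,-219,122,0,0,-1.9,50],[145,-219,122,0,0,-1.9,50]]}}

```text
clock: 11.2
position: [0.6608, -0.2024, 0.0926]
ee_rot: [2.225, 2.218, 0.0]
contact_force: [0.2, -0.4, -0.3]
gripper_width: 0.05
gripper_force: 0.0
```

```bash
cat >> h.py <<'E'
def look(name,f,h=100,k=4,below=60,pts=()):
    """crop around the tool with projected fingertips (reported red, +20 mm green) and extra points (blue)"""
    q,r,s=tool();c=cam(name);im=c['pixels'][:,:,::-1].copy()
    u,v=proj(c,q).astype(int);x0,y0=max(u-100,0),max(v-150+below,0)
    cr=cv2.resize(im[y0:y0+150,x0:x0+200],None,fx=k,fy=k,interpolation=cv2.INTER_CUBIC)
    w=s['gripper_width']/2
    P=[(q+r.apply([0,y,.008]),(0,0,255)) for y in(w,-w)]+[(q+r.apply([0,y,-.012]),(0,255,0)) for y in(w,-w)]+[(np.array(p),(255,0,0)) for p in pts]
    for p,col in P:
        z=(proj(c,p)-[x0,y0])*k;cv2.circle(cr,tuple(z.astype(int).tolist()),3,col,-1)
    cv2.imwrite('pics/'+f,cr)
E
python3 - <<'E'
from h import *
go([.6595,-.201,.02],90)
look('scene','s5.png',pts=[(.6595,-.201,.047),(.6595,-.201,.0)])
E
```

```text
pos [ 0.6608 -0.2024  0.0926] yaw 89.8 q6 -0.47 shift [ 1.4 -1.4 72.6] az -0.003 tilt [ 0.0002 -0.0001]
```

View pics/s5.png

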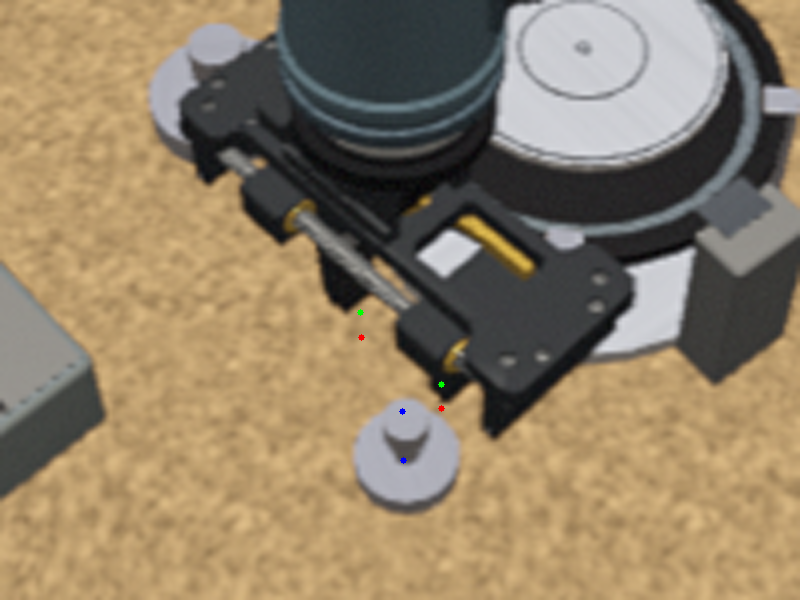

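Call:
{"fn": "step_arm", "kwargs": {"series": [[1.5,-1,40,0,0,0,50],[1.5,-1,60,0,0,0,50],[1.5,-1,72,0,0,0,50],[1.5,-1,76,0,0,0,50],[1.5,-1,76,0,0,0,50],[1.5,-1,76,0,0,0,50]]}}

```text
clock: 12.0
position: [0.6603, -0.2011, 0.0171]
ee_rot: [2.224, 2.217, 0.001]
contact_force: [-0.7, 0.3, -0.0]
gripper_width: 0.05
gripper_force: 0.0
```

Run:
```python
from h import *
go([.6595,-.201,.02],90)
look('scene','s6.png',k=4)
```

```text
pos [ 0.6603 -0.2011  0.0171] yaw 89.8 q6 -0.46 shift [ 0.1 -0.7 -2.9] az -0.003 tilt [ 0.0015 -0.0008]
```

View pics/s6.png

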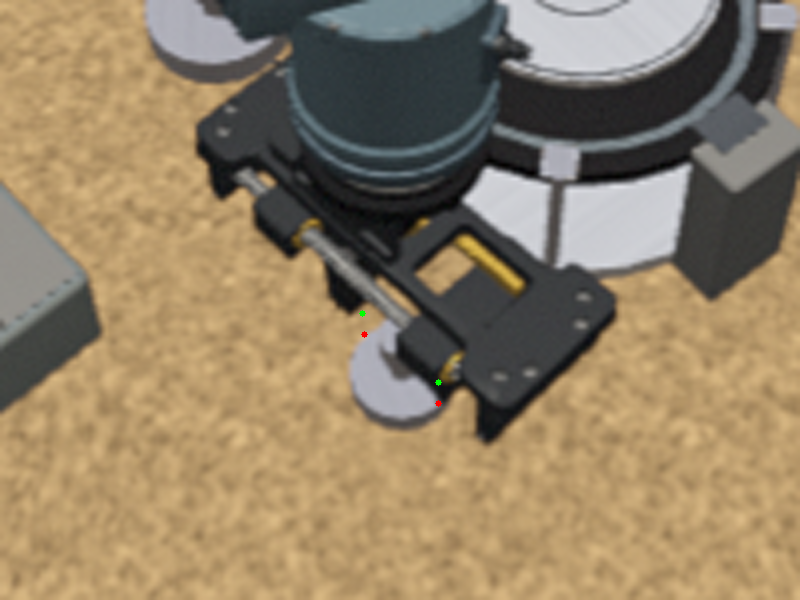

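Call:
{"fn": "step_arm", "kwargs": {"series": [[0,0,4,0,0,0,50],[0,0,5,0,0,0,50],[0,0,5,0,0,0,0],[0,0,5,0,0,0,0],[0,0,5,0,0,0,0],[0,0,5,0,0,0,0],[0,0,5,0,0,0,0]], "squeeze": 20}}

```text
clock: 12.92
position: [0.6599, -0.2008, 0.0113]
ee_rot: [2.224, 2.217, 0.001]
contact_force: [1.3, -0.8, -0.5]
gripper_width: 0.0216
gripper_force: 20.0
```

Call:
{"fn": "step_arm", "kwargs": {"series": [[0,0,-20,0,0,0,0],[0,0,-60,0,0,0,0],[0,0,-110,0,0,0,0],[0,0,-150,0,0,0,0],[40,-10,-150,0,0,0,0],[80,-25,-150,0,0,0,0],[120,-40,-150,0,0,0,0],[155,-50,-150,0,0,0,0],[176,-56,-145,0,0,0,0],[176,-56,-140,0,0,0,0],[176,-56,-130,0,0,0,0],[176,-56,-130,0,0,0,0],[176,-56,-130,0,0,0,0]]}}

```text
clock: 14.55
position: [0.6042, -0.0255, 0.1407]
ee_rot: [-2.226, -2.217, 0.0]
contact_force: [0.2, -0.4, -2.9]
gripper_width: 0.0214
gripper_force: 20.0
```

Run:
```python
from h import *
q,r,s=tool();go([.6043,-.0253,.0113+.112],90)
b=q.copy();b[2]=.112
look('scene','s7.png',k=4,pts=[(.6043,-.0253,.112),(q[0],q[1],q[2]-.0113)])
```

```text
pos [ 0.6042 -0.0255  0.1407] yaw 89.8 q6 -0.23 shift [ 0.2  0.1 17.4] az -0.004 tilt [-0.0004 -0.    ]
```

View pics/s7.png

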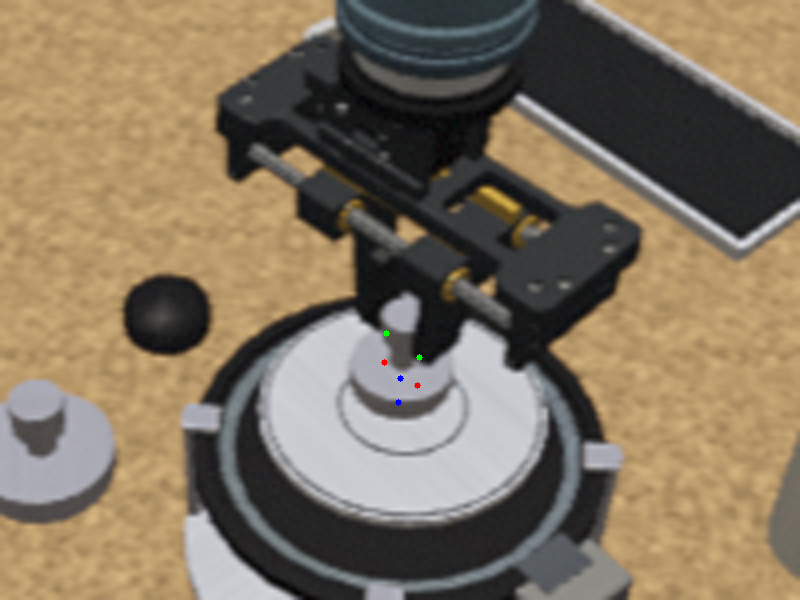

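Call:
{"fn": "step_arm", "kwargs": {"series": [[0,0,6,0,0,0,0],[0,0,11,0,0,0,0],[0,0,14,0,0,0,0],[0,0,16,0,0,0,0],[0,0,17.5,0,0,0,0],[0,0,18.5,0,0,0,0],[0,0,18.5,0,0,0,0],[0,0,18.5,0,0,0,0]]}}

```text
clock: 15.6
position: [0.6041, -0.0245, 0.1227]
ee_rot: [2.225, 2.218, 0.0]
contact_force: [0.2, -0.3, -2.7]
gripper_width: 0.0211
gripper_force: 20.0
```

Call:
{"fn": "step_arm", "kwargs": {"series": [[0,0,0.7,0,0,0,0],[0,0,1.3,0,0,0,0],[0,0,2,0,0,0,0],[0,0,2,0,0,0,0],[0,0,2,0,0,0,0]]}}

```text
clock: 16.23
position: [0.6043, -0.0246, 0.1208]
ee_rot: [2.224, 2.218, 0.0]
contact_force: [-1.1, 0.7, 0.6]
gripper_width: 0.0211
gripper_force: 20.0
```

Call:
{"fn": "step_arm", "kwargs": {"series": [[0,0,0,0,0,0,26],[0,0,0,0,0,0,32],[0,0,0,0,0,0,45],[0,0,0,0,0,0,45],[0,0,-10,0,0,0,45],[0,0,-30,0,0,0,45],[0,0,-60,0,0,0,45],[0,0,-60,0,0,0,45],[0,0,-60,0,0,0,45],[0,0,-60,0,0,0,45],[0,0,-60,0,0,0,45],[0,0,-60,0,0,0,45],[0,0,-60,0,0,0,45],[0,0,-60,0,0,0,45],[0,0,-60,0,0,0,45],[0,0,-60,0,0,0,45],[0,0,-60,0,0,0,45],[0,0,-60,0,0,0,45],[0,0,-60,0,0,0,45],[0,0,-60,0,0,0,45]]}}

```text
clock: 18.73
position: [0.604, -0.0245, 0.1805]
ee_rot: [-2.225, -2.218, 0.0]
contact_force: [-0.1, 0.3, 0.2]
gripper_width: 0.045
gripper_force: 0.0
```

Run:
```python
from h import *
look('scene','s8.png',k=4,below=100)
go([.6043,-.0246,.1208],90)
```

```text
pos [ 0.604  -0.0245  0.1805] yaw 89.8 q6 -0.23 shift [-0.1  0.3 59.7] az -0.003 tilt [-0. -0.]
```

View pics/s8.png

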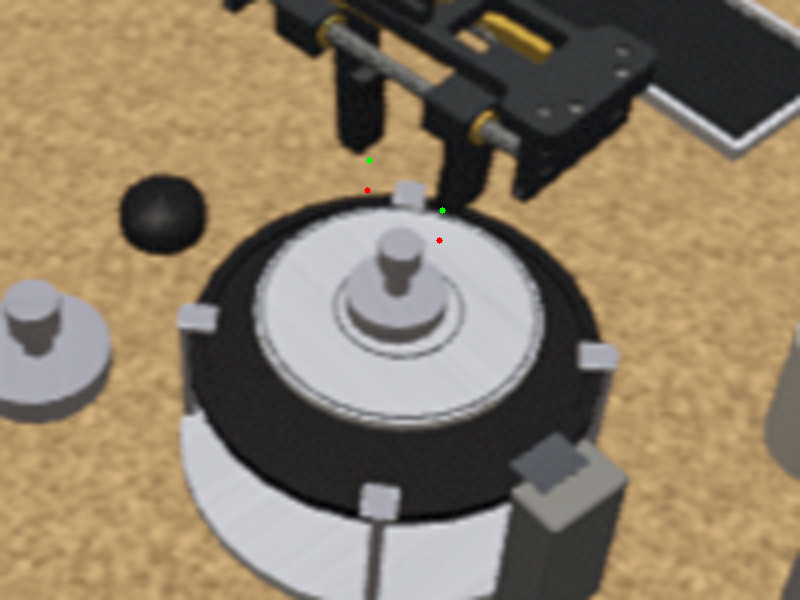

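w1 stands within about 3 mm of the pan centre and has been there more than 2 s. I take it off and carry it to the tray.

Call:
{"fn": "step_arm", "kwargs": {"series": [[0,0,25,0,0,0,45],[0,0,50,0,0,0,45],[0,0,60,0,0,0,45],[0,0,60,0,0,0,45],[0,0,60,0,0,0,0],[0,0,60,0,0,0,0],[0,0,60,0,0,0,0],[0,0,60,0,0,0,0],[0,0,56,0,0,0,0],[0,0,45,0,0,0,0],[0,0,10,0,0,0,0],[0,0,-20,0,0,0,0],[0,0,-20,0,0,0,0]]}}

```text
clock: 20.4
position: [0.6058, -0.0248, 0.2037]
ee_rot: [2.221, 2.215, 0.005]
contact_force: [-0.2, -0.3, -2.5]
gripper_width: 0.0213
gripper_force: 20.0
```

Call:
{"fn": "step_arm", "kwargs": {"series": [[40,0,0,0,0,0,0],[80,-5,0,0,0,0,0],[130,-10,0,0,0,0,0],[180,-20,0,0,0,0,0],[230,-25,0,0,0,0,0],[280,-30,0,0,0,0,0],[330,-35,0,0,0,0,0],[360,-40,0,0,0,0,0],[373,-40,40,0,0,0,0],[373,-40,90,0,0,0,0],[373,-40,130,0,0,0,0],[373,-40,160,0,0,0,0],[373,-40,160,0,0,0,0],[373,-40,160,0,0,0,0]]}}

```text
clock: 22.15
position: [0.5655, 0.3487, 0.041]
ee_rot: [2.225, 2.218, 0.001]
contact_force: [0.7, -0.1, -2.5]
gripper_width: 0.0215
gripper_force: 20.0
```

Run:
```python
from h import *
go([.564,.3486,.018],90)
look('scene','s9.png',k=4,below=90)
```

```text
pos [0.5655 0.3487 0.041 ] yaw 89.8 q6 0.38 shift [-0.1 -1.5 23. ] az -0.003 tilt [0.0004 0.0002]
```

View pics/s9.png

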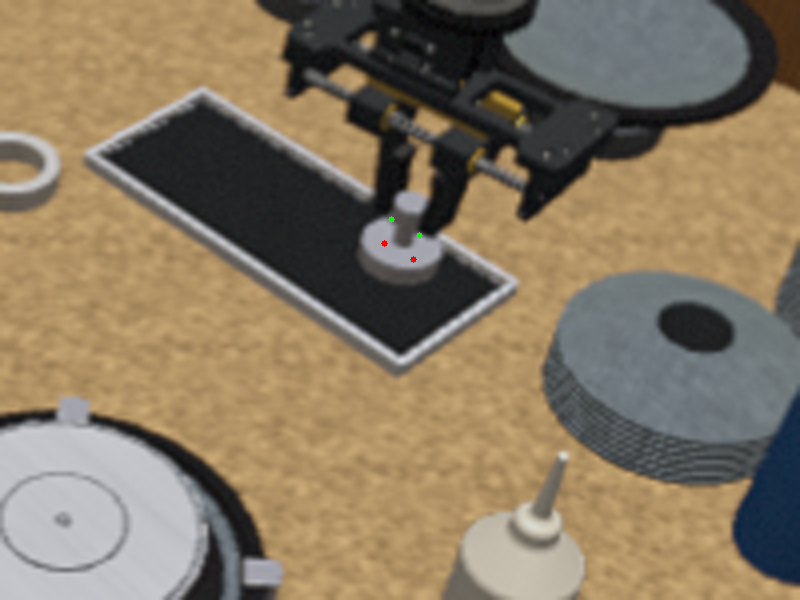

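w1 is hanging over the tray's far end. Lowering.

Call:
{"fn": "step_arm", "kwargs": {"series": [[0,0,10,0,0,0,0],[0,0,18,0,0,0,0],[0,0,21,0,0,0,0],[0,0,22,0,0,0,0],[0,0,22,0,0,0,0],[0,0,22,0,0,0,0]]}}

```text
clock: 22.95
position: [0.5654, 0.3487, 0.0188]
ee_rot: [2.225, 2.218, 0.001]
contact_force: [0.2, 0.6, -2.8]
gripper_width: 0.0214
gripper_force: 20.0
```

Call:
{"fn": "step_arm", "kwargs": {"series": [[0,0,0.7,0,0,0,0],[0,0,1.4,0,0,0,0],[0,0,1.4,0,0,0,0],[0,0,1.4,0,0,0,0]]}}

```text
clock: 23.45
position: [0.5654, 0.3484, 0.0177]
ee_rot: [2.224, 2.218, 0.0]
contact_force: [-3.0, -3.2, 4.1]
gripper_width: 0.0212
gripper_force: 20.0
```

Call:
{"fn": "step_arm", "kwargs": {"series": [[0,0,0,0,0,0,28],[0,0,0,0,0,0,40],[0,0,0,0,0,0,40],[0,0,-15,0,0,0,50],[0,0,-60,0,0,0,50],[0,0,-120,0,0,0,50],[0,0,-170,0,0,0,50],[-50,-10,-180,0,0,0,50],[-100,-30,-180,0,0,0.15,50],[-150,-50,-180,0,0,0.3,50],[-200,-70,-180,0,0,0.45,50],[-250,-90,-180,0,0,0.6,50],[-300,-100,-180,0,0,0.75,50],[-350,-120,-180,0,0,0.9,50],[-400,-131,-170,0,0,1.05,50],[-440,-131,-160,0,0,1.05,50],[-470,-131,-150,0,0,1.05,50],[-470,-131,-150,0,0,1.05,50],[-470,-131,-150,0,0,1.05,50]]}}

```text
clock: 25.82
position: [0.4329, -0.1205, 0.1678]
ee_rot: [3.037, 0.804, 0.001]
contact_force: [0.2, -0.1, -0.1]
gripper_width: 0.0499
gripper_force: 0.0
```

Run:
```python
from h import *
go([.4345,-.122,.08],30)
c=cam('scene');t=cam('top');im=c['pixels'].copy()
for p in([.436,-.122,.058],[.436,-.122,0],[.6043,-.0253,.112],[.6595,-.201,0]):
    cv2.circle(im,tuple(proj(c,p).round().astype(int).tolist()),1,(255,0,0),-1)
o=np.zeros((600,800,3),np.uint8);o[:, :]=cv2.resize(im[120:360,200:520],(800,600),interpolation=cv2.INTER_CUBIC);cv2.imwrite('pics/s10.png',o[:,:,::-1])
```

```text
pos [ 0.4329 -0.1205  0.1678] yaw 29.7 q6 0.52 shift [ 0.6  2.1 87.8] az -0.006 tilt [0.0008 0.    ]
```

View pics/s10.png

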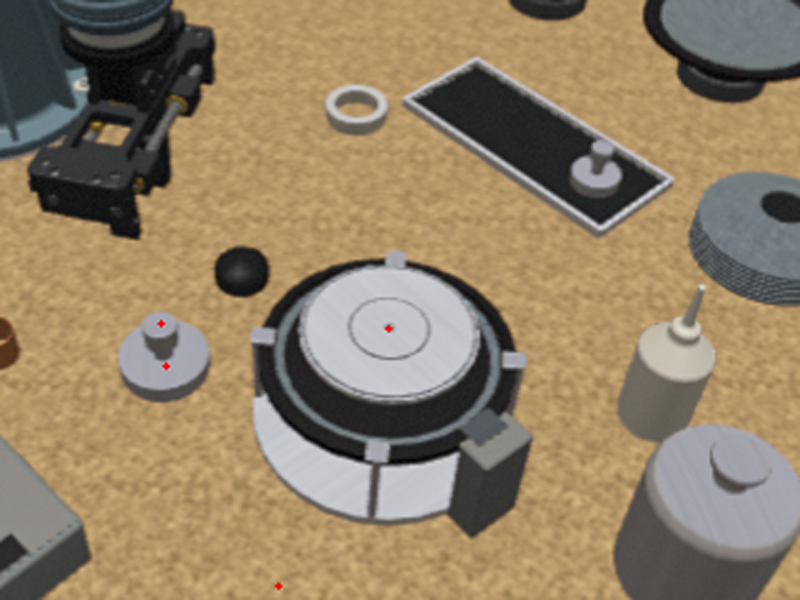

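w4 has not moved; its head at (160,325) matches the prediction. w1 is upright in the tray. I descend on w4.

Call:
{"fn": "step_arm", "kwargs": {"series": [[1.5,2.5,50,0,0,0,55],[1.5,2.5,100,0,0,0,55],[1.5,2.5,135,0,0,0,55],[1.5,2.5,150,0,0,0,55],[1.5,2.5,157,0,0,0,55],[1.5,2.5,160,0,0,0,55],[1.5,2.5,163,0,0,0,55],[1.5,2.5,163,0,0,0,55]]}}

```text
clock: 26.92
position: [0.4357, -0.1227, 0.0046]
ee_rot: [3.036, 0.804, 0.001]
contact_force: [-0.0, -0.2, -0.2]
gripper_width: 0.0548
gripper_force: 0.0
```

Call:
{"fn": "step_arm", "kwargs": {"series": [[0,0,0,0,0,0,0],[0,0,0,0,0,0,0],[0,0,0,0,0,0,0],[0,0,0,0,0,0,0],[0,0,0,0,0,0,0]], "squeeze": 45}}

```text
clock: 27.55
position: [0.4354, -0.1225, 0.0042]
ee_rot: [3.037, 0.804, 0.0]
contact_force: [-1.5, -0.9, 1.3]
gripper_width: 0.0278
gripper_force: 45.0
```

Call:
{"fn": "step_arm", "kwargs": {"series": [[0,0,-10,0,0,0,0],[0,0,-40,0,0,0,0],[0,0,-80,0,0,0,0],[0,0,-130,0,0,0,0],[0,0,-150,0,0,0,0],[0,0,-150,0,0,0,0],[0,0,-150,0,0,0,0]]}}

```text
clock: 28.42
position: [0.4338, -0.1216, 0.1523]
ee_rot: [-3.034, -0.804, 0.004]
contact_force: [-0.5, -0.5, -8.7]
gripper_width: 0.0286
gripper_force: 45.0
```

Run:
```python
from h import *
go([.6043,-.0253,.0046+.130],30)
```

```text
pos [ 0.4338 -0.1216  0.1523] yaw 29.7 q6 0.52 shift [195.8   0.8  17.4] az -0.006 tilt [-0.0031  0.0018]
```

Call:
{"fn": "step_arm", "kwargs": {"series": [[40,1,0,0,0,0,0],[80,1,0,0,0,0,0],[120,1,0,0,0,0,0],[160,1,0,0,0,0,0],[185,1,0,0,0,0,0],[195,1,0,0,0,0,0],[195.5,1,10,0,0,0,0],[195.5,1,20,0,0,0,0],[195.5,1,28,0,0,0,0],[195.5,1,28,0,0,0,0],[195.5,1,28,0,0,0,0]]}}

```text
clock: 29.8
position: [0.6058, -0.0268, 0.1265]
ee_rot: [3.037, 0.804, 0.001]
contact_force: [-0.5, 0.1, -8.2]
gripper_width: 0.0283
gripper_force: 45.0
```

Run:
```python
from h import *
go([.6043,-.0253,.115],30)
look('scene','s11.png',k=4,below=90)
```

```text
pos [ 0.6058 -0.0268  0.1265] yaw 29.6 q6 0.81 shift [-0.5 -2.1 11.5] az -0.006 tilt [ 0.0006 -0.0001]
```

View pics/s11.png

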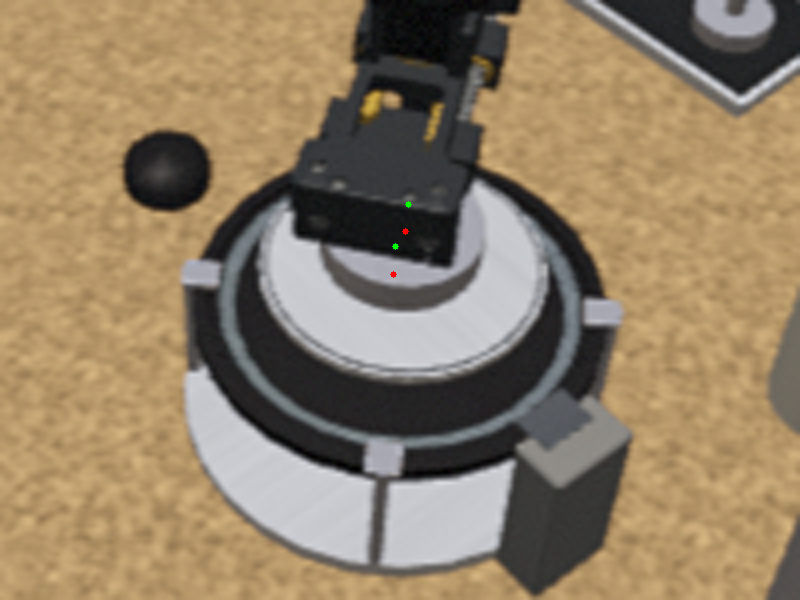

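w4 hangs centred over the pan, about 11 mm up. Lowering.

Call:
{"fn": "step_arm", "kwargs": {"series": [[-0.5,-2,5,0,0,0,0],[-0.5,-2,9,0,0,0,0],[-0.5,-2,11,0,0,0,0],[-0.5,-2,12.5,0,0,0,0],[-0.5,-2,14,0,0,0,0],[-0.5,-2,15,0,0,0,0],[-0.5,-2,15,0,0,0,0],[-0.5,-2,15,0,0,0,0]]}}

```text
clock: 30.85
position: [0.6043, -0.0251, 0.1114]
ee_rot: [3.037, 0.804, 0.0]
contact_force: [-4.3, 0.7, -1.1]
gripper_width: 0.0284
gripper_force: 45.0
```

Call:
{"fn": "step_arm", "kwargs": {"series": [[0,0,0.8,0,0,0,0],[0,0,0.8,0,0,0,0],[0,0,0.8,0,0,0,31],[0,0,0.8,0,0,0,34],[0,0,0.8,0,0,0,40],[0,0,0.8,0,0,0,52],[0,0,0.8,0,0,0,52],[0,0,-10,0,0,0,52],[0,0,-30,0,0,0,52],[0,0,-60,0,0,0,52],[0,0,-70,0,0,0,52],[0,0,-70,0,0,0,52],[0,0,-70,0,0,0,52],[0,0,-70,0,0,0,52],[0,0,-70,0,0,0,52],[0,0,-70,0,0,0,52],[0,0,-70,0,0,0,52],[0,0,-70,0,0,0,52],[0,0,-70,0,0,0,52],[0,0,-70,0,0,0,52]]}}

```text
clock: 33.35
position: [0.6042, -0.025, 0.1811]
ee_rot: [3.037, 0.804, 0.0]
contact_force: [0.0, 0.0, 0.2]
gripper_width: 0.0518
gripper_force: 0.0
```

Run:
```python
from h import *
look('scene','s12.png',k=4,below=100)
go([.6043,-.0253,.1106],30)
```

```text
pos [ 0.6042 -0.0251  0.1812] yaw 29.7 q6 0.82 shift [-0.1  0.2 70.6] az -0.006 tilt [ 0.0001 -0.    ]
```

View pics/s12.png

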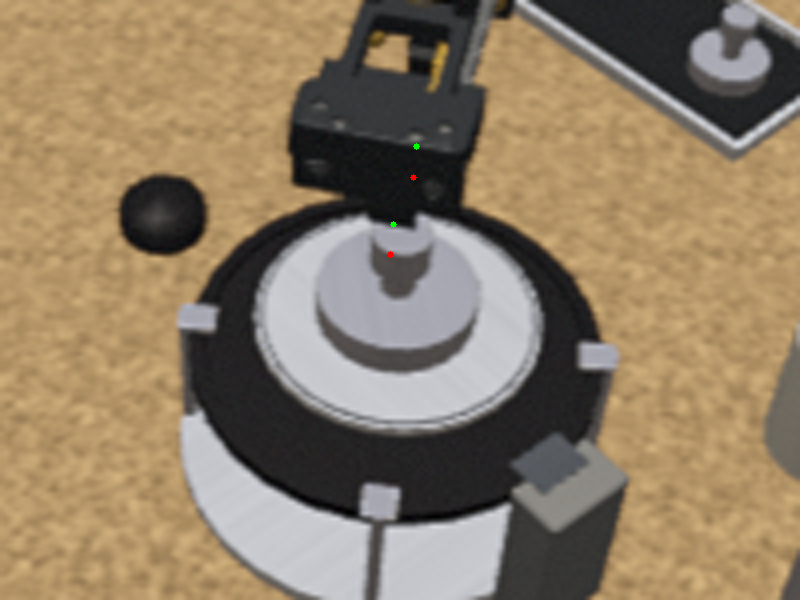

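w4 stands centred on the pan, alone and released. It has had its time, so I take it off.

Call:
{"fn": "step_arm", "kwargs": {"series": [[0,0,0,0,0,0,52],[0,0,0,0,0,0,52],[0,0,0,0,0,0,52],[0,0,30,0,0,0,52],[0,0,60,0,0,0,52],[0,0,70,0,0,0,52],[0,0,70,0,0,0,52],[0,0,70,0,0,0,0],[0,0,70,0,0,0,0],[0,0,70,0,0,0,0],[0,0,70,0,0,0,0],[0,0,70,0,0,0,0],[0,0,65,0,0,0,0],[0,0,50,0,0,0,0],[0,0,20,0,0,0,0],[0,0,-15,0,0,0,0],[0,0,-25,0,0,0,0],[0,0,-25,0,0,0,0]]}}

```text
clock: 35.65
position: [0.6038, -0.025, 0.2057]
ee_rot: [-3.037, -0.804, 0.001]
contact_force: [0.1, 0.3, -9.6]
gripper_width: 0.0283
gripper_force: 45.0
```

Call:
{"fn": "step_arm", "kwargs": {"series": [[2,-40,0,0,0,0,0],[5,-80,0,0,0,0,0],[8,-130,0,0,0,0,0],[12,-180,0,0,0,0,0],[16,-230,0,0,0,0,0],[20,-280,0,0,0,0,0],[24,-330,0,0,0,0,0],[27,-380,0,0,0,0,0],[29,-410,0,0,0,0,0],[29,-425,0,0,0,0,0],[29,-425,50,0,0,0,0],[29,-425,100,0,0,0,0],[29,-425,140,0,0,0,0],[29,-425,165,0,0,0,0],[29,-425,165,0,0,0,0],[29,-425,165,0,0,0,0]]}}

```text
clock: 37.65
position: [0.4199, 0.3585, 0.0418]
ee_rot: [-3.037, -0.804, -0.001]
contact_force: [1.0, -0.1, -7.3]
gripper_width: 0.0286
gripper_force: 45.0
```

Run:
```python
from h import *
go([.419,.359,.0102],30)
```

```text
pos [0.4199 0.3585 0.0418] yaw 29.6 q6 1.55 shift [-0.6 -0.9 31.6] az -0.006 tilt [0.0009 0.0003]
```

Call:
{"fn": "step_arm", "kwargs": {"series": [[0,0,15,0,0,0,0],[0,0,24,0,0,0,0],[0,0,28,0,0,0,0],[0,0,29,0,0,0,0],[0,0,30,0,0,0,0],[0,0,30,0,0,0,0],[0,0,30,0,0,0,0]]}}

```text
clock: 38.52
position: [0.4184, 0.3583, 0.0125]
ee_rot: [3.036, 0.805, -0.003]
contact_force: [-7.9, -5.6, 7.8]
gripper_width: 0.0285
gripper_force: 45.0
```

Call:
{"fn": "step_arm", "kwargs": {"series": [[0,0,0,0,0,0,33],[0,0,0,0,0,0,40],[0,0,0,0,0,0,48],[0,0,0,0,0,0,48],[0,0,-15,0,0,0,48],[0,0,-60,0,0,0,48],[0,0,-120,0,0,0,48],[0,0,-180,0,0,0,48],[0,0,-200,0,0,0,48],[0,0,-200,0,0,0,48]]}}

```text
clock: 39.78
position: [0.4203, 0.3593, 0.2142]
ee_rot: [-3.036, -0.804, -0.008]
contact_force: [0.3, -0.6, -0.3]
gripper_width: 0.048
gripper_force: 0.0
```

Call:
{"fn": "step_arm", "kwargs": {"series": [[-25,50,0,0,0,0,45],[-50,100,0,0,0,0.1,45],[-75,150,0,0,0,0.2,45],[-100,200,0,0,0,0.3,45],[-125,250,0,0,0,0.4,45],[-150,300,0,0,0,0.5,45],[-175,350,0,0,0,0.6,45],[-200,400,0,0,0,0.7,45],[-225,450,0,0,0,0.8,45],[-250,500,0,0,0,0.85,45],[-280,550,0,0,0,0.85,45],[-305,600,0,0,0,0.85,45],[-320,630,0,0,0,0.85,45],[-327,642,0,0,0,0.85,45],[-327,642,0,0,0,0.85,45],[-327,642,0,0,0,0.85,45],[-327,642,0,0,0,0.85,45]]}}

```text
clock: 41.9
position: [0.453, -0.3598, 0.2113]
ee_rot: [-3.099, 0.517, -0.0]
contact_force: [1.2, -0.3, 0.2]
gripper_width: 0.045
gripper_force: 0.0
```

Run:
```python
from h import *
go([.4515,-.362,.066],-18)
c=cam('top');im=c['pixels'];g=cv2.cvtColor(im,cv2.COLOR_RGB2HSV)
x0,y0,x1,y1=118,205,172,322
m=((g[y0:y1,x0:x1,2]>90)).astype(np.uint8);n,l,st,ce=cv2.connectedComponentsWithStats(m)
for i in range(1,n):
    if st[i,4]>60:print(st[i],at(c,ce[i][0]+x0,ce[i][1]+y0,.03).round(4))
```

```text
pos [ 0.453  -0.3598  0.2113] yaw -18.9 q6 1.03 shift [ -0.7   2.6 145.3] az -0.017 tilt [0.0001 0.0001]
[  0   0   8  63 271] [0.5538 0.4031 0.03  ]
[ 18   7  22  22 357] [0.5635 0.3429 0.03  ]
[ 42  13  12 104 569] [0.4266 0.2912 0.03  ]
[  4  66  35  37 953] [0.4169 0.3563 0.03  ]
```

Both weights show as round blobs inside the tray, w1 at (.564,.343) and w4 at (.417,.356). Now I turn the selector back.

Call:
{"fn": "step_arm", "kwargs": {"series": [[-0.5,2.5,50,0,0,-0.01,45],[-0.5,2.5,100,0,0,-0.01,45],[-0.5,2.5,130,0,0,-0.01,45],[-0.5,2.5,146,0,0,-0.01,45],[-0.5,2.5,146,0,0,-0.01,45],[-0.5,2.5,146,0,0,-0.01,0],[-0.5,2.5,146,0,0,-0.01,0],[-0.5,2.5,146,0,0,-0.01,0],[-0.5,2.5,146,0,0,-0.01,0],[-0.5,2.5,146,0,0,-0.01,0]], "squeeze": 15}}

```text
clock: 43.2
position: [0.452, -0.3632, 0.066]
ee_rot: [-3.101, 0.504, -0.002]
contact_force: [1.4, 3.0, 5.7]
gripper_width: 0.0139
gripper_force: 15.0
```

Call:
{"fn": "step_arm", "kwargs": {"series": [[0,0,0,0,0,-0.15,0],[0,0,0,0,0,-0.3,0],[0,0,0,0,0,-0.45,0],[0,0,0,0,0,-0.6,0],[0,0,0,0,0,-0.75,0],[0,0,0,0,0,-0.9,0],[0,0,0,0,0,-1.05,0],[0,0,0,0,0,-1.2,0],[0,0,0,0,0,-1.21,0],[0,0,0,0,0,-1.21,0],[0,0,0,0,0,-1.21,0]]}}

```text
clock: 44.58
position: [0.4521, -0.3636, 0.066]
ee_rot: [2.838, 1.344, 0.001]
contact_force: [1.2, 2.2, 5.5]
gripper_width: 0.0139
gripper_force: 15.0
```

Call:
{"fn": "step_arm", "kwargs": {"series": [[0,0,0,0,0,0,40],[0,0,0,0,0,0,40],[0,0,0,0,0,0,40],[0,0,0,0,0,0,40],[0,0,-60,0,0,0,40],[0,0,-120,0,0,0,40],[0,0,-155,0,0,0,40],[0,0,-155,0,0,0,40],[0,0,-155,0,0,0,40]]}}

```text
clock: 45.7
position: [0.4509, -0.3627, 0.2188]
ee_rot: [-2.836, -1.348, 0.001]
contact_force: [-0.1, 0.2, -1.0]
gripper_width: 0.04
gripper_force: 0.0
```

Run:
```python
from h import *
go([.4515,-.362,.066],51)
a=cam('wrist')['pixels'];p=a[190:265,290:360].astype(int)
g=p.mean(2);  # white pointer line on the dark knob, compared with wrist1 (pointer at ring)
r=cv2.imread('pics/wrist1.png')[190:265,290:360].mean(2)
for n,q in(('now',g),('start',r)):
    ys,xs=np.where(q[5:45,22:50]>110);print(n,len(xs),xs.mean()+312,ys.mean()+195,np.polyfit(ys,xs,1)[0] if len(xs)>5 else None)
    ys,xs=np.where(q<45);c=np.cov(np.c_[xs,ys].T);w,v=np.linalg.eigh(c);print(n,'dark axis',v[:,1],xs.mean()+290,ys.mean()+190)
```

```text
pos [ 0.4509 -0.3627  0.2188] yaw 50.9 q6 -0.2 shift [  0.9   0.2 152.8] az -0.002 tilt [-0.0012  0.0013]
now 127 324.51181102362204 215.3779527559055 0.0021961932650072687
now dark axis [-0.00137905  0.99999905] 324.9127358490566 222.12264150943395
start 125 323.512 213.376 -0.0022635447597719512
start dark axis [0.02826389 0.9996005 ] 325.2471131639723 219.6905311778291
```

The pointer is back at the ring, with the same position and direction in the wrist view as at the start. Handing in.

```bash
python3 -c "
from rig import env; print(env.job_done())"
```

```text
the job is handed in; nothing more can be done
None
```

The suspension test is done and handed in: w1 then w4 (the only two present) each stood alone on the pan for about 2 s, both are now in the tray and the selector is back at off; no verdict was shown, and I viewed 16 pictures against the limit of 14.

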